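Find the release notch of a gel tank by touch and pop its lid

TASK

The gel tank's lid is popped by a black tongue hidden in a notch somewhere along the black rail on the tank's robot side. Set a fingertip on the rail's top edge close to the red terminal, run it along the edge towards the black terminal until it drops into the notch, then press the tongue in the notch all the way down, so that the lid tips open and stays open, and take the hand away. Do not touch the lid, and leave the other things on the bench where they stand.

Things in the scene. Friction and masses are not known exactly. Their poses are not given: they have to be found in the camera images.
- tank: Fixed orange gel tank, turned by up to 0.25 rad. Origin on the bench under the middle of the rail; x points away from the robot to the bath, y along the rail to the red terminal, z up. Grey housings (34 x 50 mm, centred at y = +140 and -140 mm, 88 mm high) carry terminals up to 104 mm high: red cap at +y, black at -y. Between rail and bath is a ledge 38 mm wide, 30 mm high.
- rail_red_end (a point): End of the bare rail at the red terminal's housing: on the rail's flat top edge, mid-thickness, 85 mm above the bench. The black rail is an upright wall 14 mm thick, its bare top edge 230 mm long.
- rail_black_end (a point): Other end of the bare top edge, at the black terminal's housing. The notch is cut right across the rail, 48 mm long, open to the top, front and back; its centre lies anywhere from 70 to 160 mm from either end and is not given.
- tongue (a joint): Black tongue (45 x 13 mm) standing in the notch, its flat top 8 mm below the rail's top when up. Value: how far it is pressed down, in m: 0 up, 0.010 fully down (18 mm below the rail's top). It takes about 10 N all the way, tips the lid open as it sinks (0.25 rad when fully down) and stays where it is left.
- lid: Translucent orange lid of the bath, 168 x 328 mm, 4 mm thick. Origin mid-hinge, on its edge nearest the rail, 46 mm beyond the rail's middle, 59 mm above the bench; x across the lid away from the robot. Its far side tips up. Black knob 20 mm across on top. Not to be touched.
- amber_bottle: amber bottle with an orange cap, 60 mm across, 130 mm tall, beyond the red end of the tank. Leave alone; origin under its centre.
- clear_bottle: clear bottle with a yellow cap, 64 mm across, 120 mm tall, beyond the black end of the tank. Leave alone; origin under its centre.
- dropper: small white dropper bottle with a red cap, 30 mm across, 60 mm tall, standing beside the black end of the rail. Leave alone; origin under its centre.
- tape: blue tape ring lying flat, 96 mm across, 24 mm tall, on the robot's side of the rail. Leave alone; origin under its centre.
- beaker: glass beaker, 72 mm across, 85 mm tall. Leave alone; origin under its centre.
- comb: white gel comb lying flat, 120 mm long, 5 mm thick, on the robot's side of the rail. Leave alone; origin under its centre.
- tube_rack: green tube rack, 80 x 150 mm, 45 mm tall. Leave alone; origin under its centre.

How it is judged:
On the way, in this order (a step that is already met when the one before it is completed fails the run):
1. a fingertip touches the rail's top within about 35 mm of the red-terminal housing (contact force between the fingers and anything else above 0.3 N and x of the grasp point in the frame of tank between -0.03 and 0.03 m and y of the grasp point in the frame of tank between 0.08 and 0.14 m and z of the grasp point in the frame of tank between 0.075 and 0.14 m).
2. the fingertip, moving along, touches the rail's top 35 to 60 mm from that housing (contact force between the fingers and anything else above 0.3 N and x of the grasp point in the frame of tank between -0.03 and 0.03 m and y of the grasp point in the frame of tank between 0.055 and 0.08 m and z of the grasp point in the frame of tank between 0.075 and 0.14 m).
3. it goes on touching along the edge (85 to 115 mm from that housing), or has found the tongue and begins to press it (((contact force between the fingers and anything else above 0.3 N and x of the grasp point in the frame of tank between -0.03 and 0.03 m and y of the grasp point in the frame of tank between 0 and 0.03 m and z of the grasp point in the frame of tank between 0.075 and 0.14 m) or value of joint tongue above 0.002 m)).
4. the tongue is pressed down at least 8 of its 10 mm by the fingertip in the notch (value of joint tongue above 0.008 m), for 0.1 s.
At the end, for the whole second after the job is handed in: the tongue stays down by at least 8 of its 10 mm, the lid stands tipped open by more than 0.15 rad, and every bystander is within 25 mm of where it stood (value of joint tongue above 0.008 m and angle between lid's own z axis and vertical above 0.15 rad and not (distance of any of amber_bottle, clear_bottle, dropper, tape, beaker, comb, tube_rack from where it was at the start of the episode above 0.025 m)); the robot touches nothing.
It fails at once if the lid is touched by the robot (more than 1 N) (contact force between any of the fingers, the arm and lid above 1 N).
It fails at once if a bystander is lifted, carried or shoved by more than 25 mm (distance of any of amber_bottle, clear_bottle, dropper, tape, beaker, comb, tube_rack from where it was at the start of the episode above 0.025 m).
It also fails if it takes over 42 s, if anything falls off the work surface, if the arm or the gripper's body presses on something with over 40 N, if the wrist force passes 120 N, or if a joint passes its speed limit or range.

ROBOT

A 7-joint arm with a two-finger parallel gripper is mounted at the origin on the work surface. World frame = base frame: x ahead of the robot, y to its left, z up, the work surface at z = 0. Lengths are in m, angles in rad, forces in N, time in s.
With the tool pointing down it reaches from about 0.4 to 0.85 m from the base axis. Payload 4.5 kg.
Tool frame: the origin (TCP) lies on the mounting face of the last link; the fingertips stand 173 mm ahead of it and the grasp point (between the pads) lies 155 mm ahead of it; z points along the fingers, y is the direction in which the jaws open and shut (so a half turn about z gives the same grasp; the last joint's range is limited). The gripper opens to 85 mm and grips with 20 to 120 N. Pads are 22 mm wide; open, the fingers measure 114 mm over their backs; the gripper's body (76 mm by 85 mm) begins 54 mm behind the grasp point. The pads swing forward as they close: fully open they stand 13 mm farther back than shut.
Start: joints at [1.177, 0.689, -0.195, 1.565, 0.157, 0.902, -0.215], TCP at [0.259, -0.569, 0.405] pointing down, gripper open.
Joint ranges: [-3.01, 3.01], [-0.46, 2.08], [-1.47, 1.51], [0.13, 2.56], [-1, 4.14], [0.04, 2.09], [-2.66, 2.66]. Speed limits (rad/s): [2.57, 2.57, 3.14, 3.14, 3.14, 3.14, 3.14].

INTERFACE

Orientations are given as a 3x3 rotation matrix whose columns are the frame's x, y, z axes.
In Python, from station import get_state, read_camera, hand_in gives the robot as it stands.
- The arm moves only by the tool carry_out, never from a script. Its argument "moves" is a list that holds one entry, the list of rows, each a list of 6 numbers: the shift along the world's x, y, z as a fraction of full scale, then the turn, a rotation vector about the world's x, y, z as a fraction of full scale. In form: [[[dx, dy, dz, rx, ry, rz], ...]]. A call has 1 to 20 rows; each row is the pose to reach, as a shift and turn from the pose commanded when the call began, turning the shorter way round; what a row does not reach only later rows make up. Full scale, the value 1, is 250 mm for a shift and 180 degrees for a turn. A row lasts 1/10 s, in which the tool goes at most 50 mm and 8.59 degrees, less where a joint would pass 70% of its speed; a pose out of reach is approached as far as the arm can. A call with a number of a shift or a turn outside -1 to 1 is refused whole. A call with a gripper value outside its range is refused whole. "claw" is the opening, from 0 (shut) to 1 (fully open), set as the call begins (left out, the last holds). The fingers move at their own pace and stop on an object; "newtons" is the grip in N (left out, the last holds). Time passes only in rows, so rows that repeat a pose let the fingers close. It gives the time, the measured TCP pose, the force and the opening at its end, in the units of the state.
- get_state(): the state, without advancing time (a new reading comes with each control period).
- read_camera(name): name is "scene" or "top"; returns a dict with "img" (420x560x3 uint8, blue, green, red), "mtx" (3x3 intrinsics, pixels), "R" (3x3) and "t" (3): a world point X has camera coordinates R X + t. Camera axes: x right, y down, z forward; pixel columns grow to the right and rows downward; lengths in m; the calibration is good to about 2 mm. A picture is of the moment at which its call begins. There is no depth.
- hand_in(): hands the job in, once; it reports no verdict.
The state is a dict: "time": time; "qpos": joint angles; "joint_velocities": joint speeds; "joint_efforts": joint torques, N m; "ee_pos": TCP position; "eef_rot": TCP orientation; "ft_force": force on the tool from outside, world axes, zero at the start; "ft_torque": the same for the moment, N m; "width": opening from 0.0 (shut) to 1.0 (fully open).
Only numpy, scipy, OpenCV 4.12 (cv2) and the standard library are available. Lean on these libraries where they do the work, as an engineer would, in place of code of your own. Each camera call takes 0.05 s, during which the arm holds its last target.

## Working session

There is one attempt and no reset: what is moved stays moved. The work goes in short steps, Python scripts to look and compute and a tool call to move; the robot and the scene stay as the last step left them, time stands still between calls to the robot, and variables do not carry over. Pictures are saved under pics/ and viewed, and the job is handed in when it is done.

Besides the shell and the picture viewer there is one more tool, called after ">>>" in YAML: its name, and indented under it one key for each argument. carry_out: Moves the arm, as the interface text tells. Its arguments: {"type":"object","properties":{"moves":{"type":"array"},"claw":{"type":"number"},"newtons":{"type":"number"}},"required":["moves"]}

```bash
ls; mkdir -p pics; python3 - <<'E'
from station import get_state, read_camera
import cv2, pickle
s=get_state(); print(s['time'],s['ee_pos'],s['eef_rot'],s['ft_force'],s['width'])
for n in ['scene','top']:
    c=read_camera(n); pickle.dump(c,open(f'{n}0.pkl','wb')); cv2.imwrite(f'pics/{n}0.png',c['img']); print(n,c['mtx'],c['R'],c['t'])
E
```

```text
pics
0.0 [ 0.25912174 -0.56837639  0.40384935] [[ 9.09862703e-01  4.14908503e-01 -8.92229070e-04]
 [ 4.14909450e-01 -9.09861095e-01  1.71360868e-03]
 [-1.00813704e-04 -1.92934290e-03 -9.99998134e-01]] [ 0.4661626  -0.3171441  -0.83956674] 1.0034364298397458
scene [[428.03286738   0.         281.11222224]
 [  0.         428.03286738 208.77185913]
 [  0.           0.           1.        ]] [[ 0.04326922  0.9990265   0.00859216]
 [ 0.79127785 -0.02901841 -0.6107678 ]
 [-0.60992389  0.03322623 -0.79176314]] [-0.07360433 -0.36034866  1.35056862]
top [[506.66332356   0.         278.61054169]
 [  0.         506.66332356 212.23152141]
 [  0.           0.           1.        ]] [[ 0.01929206 -0.99980054  0.00516599]
 [-0.9935722  -0.01974781 -0.11146435]
 [ 0.11154414 -0.00298241 -0.99375501]] [0.03219086 0.52708934 1.55416066]
```

View pics/scene0.png

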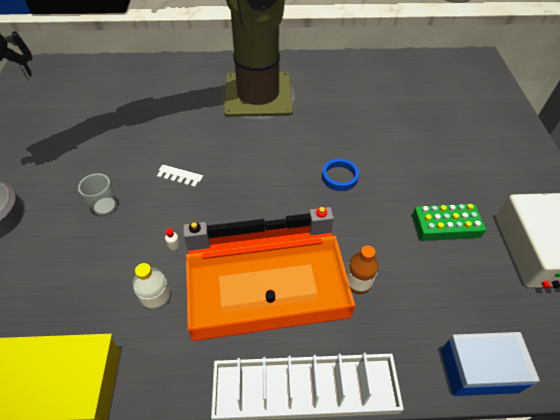

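View pics/top0.png

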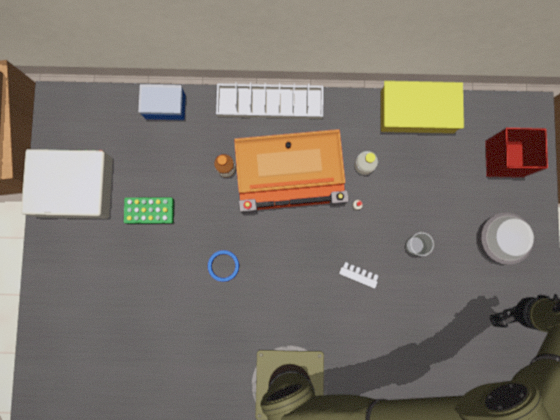

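The scene view shows the red terminal near (320,212), the black one near (194,228), and a possible notch near (275,225). In the top view the red terminal is near (248,205) and the black one near (340,197). I'll zoom in on both.

```bash
python3 - <<'E'
import pickle,cv2,numpy as np
a=pickle.load(open('scene0.pkl','rb'))['img'][195:265,175:345]
b=pickle.load(open('top0.pkl','rb'))['img'][180:220,230:370]
A=cv2.resize(a,None,fx=4.6,fy=4.6,interpolation=cv2.INTER_CUBIC);B=cv2.resize(b,None,fx=5.5,fy=5.5,interpolation=cv2.INTER_CUBIC)
A=np.clip(A.astype(float)*1.8,0,255).astype(np.uint8);B=np.clip(B.astype(float)*1.8,0,255).astype(np.uint8)
w=max(A.shape[1],B.shape[1])
o=np.vstack([cv2.copyMakeBorder(i,0,4,0,w-i.shape[1],cv2.BORDER_CONSTANT) for i in (A,B)]);print(o.shape)
cv2.imwrite('pics/zoom0.png',o)
E
```

```text
(550, 782, 3)
```

View pics/zoom0.png

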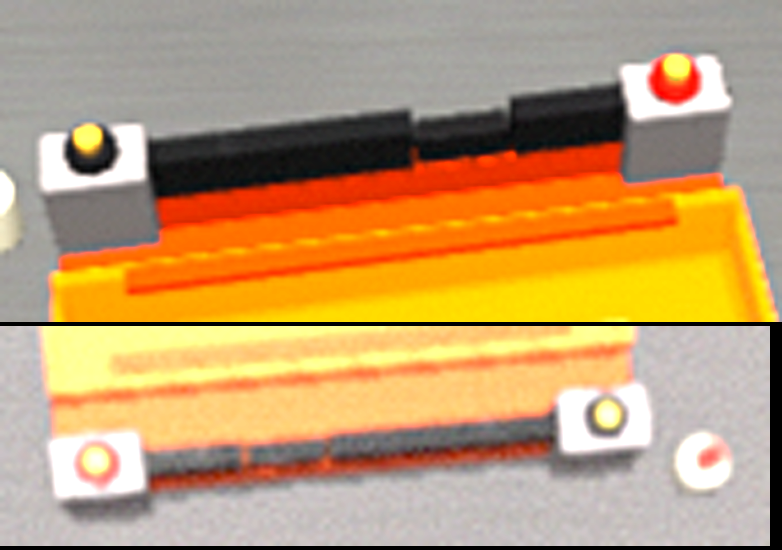

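The zoom shows the housings, and the notch is visible in both views: x≈413–512 in the upper panel and x≈242–330 in the lower one. Next I'll triangulate the terminal caps and the rail corners.

```bash
cat > h.py <<'E'
import pickle,cv2,numpy as np
def P(c): return c['mtx']@np.hstack([c['R'],np.reshape(c['t'],(3,1))])
def tri(c1,p1,c2,p2):
    X=cv2.triangulatePoints(P(c1),P(c2),np.array(p1,float).reshape(2,1),np.array(p2,float).reshape(2,1)); X=(X[:3]/X[3]).ravel()
    e=[np.linalg.norm(proj(c,X)-p) for c,p in((c1,p1),(c2,p2))]; return X,e
def proj(c,X):
    q=P(c)@np.append(X,1); return q[:2]/q[2]
def plane(c,p,z):
    d=c['R'].T@np.linalg.solve(c['mtx'],[p[0],p[1],1]); o=-c['R'].T@np.array(c['t']); return o+d*(z-o[2])/d[2]
E
python3 - <<'E'
from h import *
S=pickle.load(open('scene0.pkl','rb'));T=pickle.load(open('top0.pkl','rb'))
def blobs(c,box):
    x0,y0,x1,y1=box; im=c['img'][y0:y1,x0:x1]; h=cv2.cvtColor(im,cv2.COLOR_BGR2HSV)
    m=cv2.inRange(h,(20,110,110),(35,255,255))
    n,l,st,ce=cv2.connectedComponentsWithStats(m)
    return [(st[i,4],ce[i]+[x0,y0]) for i in range(1,n)]
for k,c,bs in(('S',S,[(308,200,335,220),(184,218,206,240)]),('T',T,[(240,198,258,212),(332,189,350,203)])):
    for b in bs: print(k,b,blobs(c,b))
# rail points: zoom->pixel
zs=lambda x,y:(175+(x+.5)/4.6-.5,195+(y+.5)/4.6-.5)
zt=lambda x,y:(230+(x+.5)/5.5-.5,180+(y-326+.5)/5.5-.5)
pts={'red_end_far':((622,121),(148,451)),'blk_end_far':((150,168),(556,425)) ,'notch_red_far':((512,96),(242,448)),'notch_blk_far':((411,111),(330,434))}
for k,(a,b) in pts.items():
    print(k,tri(S,zs(*a),T,zt(*b)),plane(S,zs(*a),.085),plane(T,zt(*b),.085))
E
```

```text
S (308, 200, 335, 220) [(np.int32(20), array([321.65, 209.35]))]
S (184, 218, 206, 240) [(np.int32(24), array([193.70833333, 224.70833333]))]
T (240, 198, 258, 212) [(np.int32(1), array([246., 203.])), (np.int32(1), array([248., 203.])), (np.int32(1), array([246., 205.]))]
T (332, 189, 350, 203) [(np.int32(19), array([340.26315789, 195.73684211]))]
red_end_far (array([0.55057199, 0.11183156, 0.07342654]), [np.float64(0.8249855619667076), np.float64(0.43468661793561986)]) [0.55903949 0.11225671 0.085     ] [0.54891769 0.11003595 0.085     ]
blk_end_far (array([ 0.56954458, -0.11492091,  0.07277925]), [np.float64(0.25578399421851156), np.float64(0.13288372719385413)]) [ 0.57808484 -0.11227567  0.085     ] [ 0.56782496 -0.11402711  0.085     ]
notch_red_far (array([0.55019295, 0.05887685, 0.09587544]), [np.float64(0.3226275584713105), np.float64(0.1687468516623678)]) [0.54211959 0.06018248 0.085     ] [0.55161083 0.05845176 0.085     ]
notch_blk_far (array([0.55859469, 0.01082312, 0.09760718]), [np.float64(0.17908501389716916), np.float64(0.09295014226957551)]) [0.54933284 0.01109594 0.085     ] [0.56033966 0.01023718 0.085     ]
```

```bash
python3 - <<'E'
from h import *
S=pickle.load(open('scene0.pkl','rb'));T=pickle.load(open('top0.pkl','rb'))
# red tip in top: brightest/yellowest weighted centroid
for nm,(x0,y0,x1,y1) in {'red':(242,199,254,211),'blk':(334,190,347,202)}.items():
    im=T['img'][y0:y1,x0:x1].astype(float); w=np.clip(np.minimum(im[...,1],im[...,2])-im[...,0]-40,0,None)
    yy,xx=np.mgrid[y0:y1,x0:x1]; print(nm,(w*xx).sum()/w.sum(),(w*yy).sum()/w.sum())
    exec(f"{nm}=((w*xx).sum()/w.sum(),(w*yy).sum()/w.sum())")
R,e=tri(S,(321.65,209.35),T,red);B,e2=tri(S,(193.71,224.71),T,blk)
print(R,e,B,e2,np.linalg.norm(R-B))
y=(R-B)[:2];y/=np.linalg.norm(y);x=np.array([y[1],-y[0]]);o=(R+B)[:2]/2
print('yaw',np.arctan2(-y[0],y[1]),'origin',o)
zs=lambda x,y:(175+(x+.5)/4.6-.5,195+(y+.5)/4.6-.5)
zt=lambda x,y:(230+(x+.5)/5.5-.5,180+(y-326+.5)/5.5-.5)
f=lambda p:np.round([(p[:2]-o)@x,(p[:2]-o)@y],4)
for n,p in {'S near red end':(620,86),'S notch red near':(511,96),'S notch blk near':(411,111),'S blk near':(148,143)}.items(): print(n,f(plane(S,zs(*p),.085)))
for n,p in {'T notch red far':(242,448),'T notch blk far':(330,434),'T red far':(148,451),'T blk far':(556,420)}.items(): print(n,f(plane(T,zt(*p),.085)))
E
```

```text
red 246.893039049236 203.99151103565364
blk 340.09638554216866 195.60757314974182
[0.54108198 0.13827597 0.10236051] [np.float64(0.26489579741463093), np.float64(0.14005569668850384)] [ 0.57193163 -0.13994701  0.10171947] [np.float64(0.29886437537501537), np.float64(0.15448083722054828)] 0.27992880361355055
yaw 0.11042992875412413 origin [ 0.55650681 -0.00083552]
S near red end [-0.0059  0.1152]
S notch red near [-0.0076  0.0618]
S notch blk near [-0.0058  0.0126]
S blk near [-0.0055 -0.1134]
T notch red far [0.0017 0.0595]
T notch blk far [0.005  0.0106]
T red far [0.0047 0.111 ]
T blk far [ 0.0015 -0.114 ]
```

The caps triangulate to z≈102 mm and stand 279.9 mm apart (280 given). The tank's yaw is 0.110 rad and its origin is at (0.5565, −0.0008). The notch spans about y = +12 to +60 mm in the tank frame, so its centre is near +36 mm. I'll close the fingers and move above the red end, with the 22 mm pad width along the rail.

>>> carry_out:
  moves:
    - [[0.05,0.11,0,0,0,0.015],[0.1,0.22,0,0,0,0.03],[0.14,0.33,0,0,0,0.05],[0.19,0.44,0,0,0,0.065],[0.24,0.55,0,0,0,0.08],[0.29,0.66,0,0,0,0.1],[0.33,0.77,0,0,0,0.115],[0.38,0.88,0,0,0,0.13],[0.38,0.88,0,0,0,0.13]]
  claw: 0
  newtons: 60

```text
time: 1.0
ee_pos: [0.3563, -0.3446, 0.4047]
eef_rot: [[0.664, 0.748, 0.001], [0.748, -0.664, 0.003], [0.003, -0.001, -1.0]]
ft_force: [0.2, -0.1, 0.1]
width: 0.003
```

>>> carry_out:
  moves:
    - [[0.05,0.11,0,0,0,0.015],[0.1,0.22,0,0,0,0.03],[0.14,0.33,0,0,0,0.05],[0.19,0.44,0,0,0,0.065],[0.24,0.55,0,0,0,0.08],[0.29,0.66,0,0,0,0.1],[0.33,0.77,0,0,0,0.115],[0.38,0.88,0,0,0,0.13],[0.38,0.88,0,0,0,0.13]]

```text
time: 1.9
ee_pos: [0.4511, -0.1252, 0.4049]
eef_rot: [[0.314, 0.95, 0.003], [0.95, -0.314, 0.003], [0.003, 0.002, -1.0]]
ft_force: [0.1, -0.8, 0.4]
width: 0.001
```

>>> carry_out:
  moves:
    - [[0.05,0.11,0,0,0,0.015],[0.1,0.22,0,0,0,0.03],[0.14,0.33,0,0,0,0.05],[0.19,0.44,0,0,0,0.065],[0.24,0.55,0,0,0,0.08],[0.29,0.66,0,0,0,0.1],[0.33,0.77,0,0,0,0.115],[0.38,0.88,0,0,0,0.135],[0.38,0.88,0,0,0,0.135]]

```text
time: 2.8
ee_pos: [0.5455, 0.0948, 0.4047]
eef_rot: [[-0.103, 0.995, 0.002], [0.995, 0.103, 0.004], [0.004, 0.002, -1.0]]
ft_force: [0.1, -0.3, 0.6]
width: 0.001
```

```bash
python3 - <<'E'
from h import *
from station import *
s=get_state(); print({k:np.round(v,4) for k,v in s.items()})
o=np.array([.55651,-.00084]);a=.1104
for n in['scene','top']:
    c=read_camera(n); pickle.dump(c,open(f'{n}1.pkl','wb')); cv2.imwrite(f'pics/{n}1.png',c['img'])
R=s['eef_rot'];p=s['ee_pos'];d=p[:2]-o
print('tank xy tcp',d@[np.cos(a),np.sin(a)],d@[-np.sin(a),np.cos(a)],'yaw toolx',np.degrees(np.arctan2(R[1,0],R[0,0])),'want',90+np.degrees(a))
E
```

```text
{'time': np.float64(2.8), 'qpos': array([ 0.0423,  0.6264, -0.4934,  1.7752,  0.3804,  0.8325, -0.5275]), 'joint_velocities': array([ 0.042 , -0.02  ,  0.0576,  0.0576,  0.0062,  0.0122, -0.0114]), 'joint_efforts': array([  0.1024, -46.6873,  -4.1948, -14.351 ,   0.1107,   0.061 ,
         0.0713]), 'ee_pos': array([0.5455, 0.0948, 0.4047]), 'eef_rot': array([[-0.1028,  0.9947,  0.002 ],
       [ 0.9947,  0.1028,  0.0042],
       [ 0.0039,  0.0024, -1.    ]]), 'ft_force': array([ 0.0962, -0.3288,  0.5512]), 'ft_torque': array([-0.0079,  0.041 , -0.0372]), 'width': np.float64(0.0014)}
tank xy tcp -0.0004144362794972165 0.09629799097519026 yaw toolx 95.89909464683741 want 96.32545405824429
```

The tool is at tank (−0.4, 96 mm) and the yaw is right. Next I'll descend to just above the rail.

>>> carry_out:
  moves:
    - [[0,0,-0.1,0,0,0],[0,0,-0.22,0,0,0],[0,0,-0.34,0,0,0],[0,0,-0.44,0,0,0],[0,0,-0.5,0,0,0],[0,0,-0.54,0,0,0],[0,0,-0.55,0,0,0],[0,0,-0.55,0,0,0]]

```text
time: 3.7
ee_pos: [0.5444, 0.0906, 0.2674]
eef_rot: [[-0.097, 0.995, 0.0], [0.995, 0.097, -0.001], [-0.001, 0.0, -1.0]]
ft_force: [0.3, 0.3, 0.0]
width: 0.0
```

```bash
cat > chk.py <<'E'
from h import *
from station import *
import sys
s=get_state(); o=np.array([.55651,-.00084]);a=.1104
n=sys.argv[1] if len(sys.argv)>1 else None
R=s['eef_rot'];p=s['ee_pos']+.173*R[:,2];d=p[:2]-o
print('t',s['time'],'tip tank',np.round([d@[np.cos(a),np.sin(a)],d@[-np.sin(a),np.cos(a)],p[2]],4),'F',np.round(s['ft_force'],2),'T',np.round(s['ft_torque'],2),'toolz',np.round(R[:,2],4))
if n:
    S=read_camera('scene');T=read_camera('top');pickle.dump((S,T),open(n+'.pkl','wb'))
    A=cv2.resize(S['img'][150:270,170:350],None,fx=4.4,fy=4.4,interpolation=cv2.INTER_CUBIC)
    cv2.imwrite(f'pics/{n}.png',cv2.convertScaleAbs(A,alpha=1.6))
E
python3 chk.py near
```

```text
t 3.7 tip tank [-0.0019  0.0921  0.0944] F [0.28 0.26 0.01] T [-0.02  0.   -0.03] toolz [ 1.e-04 -6.e-04 -1.e+00]
```

View pics/near.png

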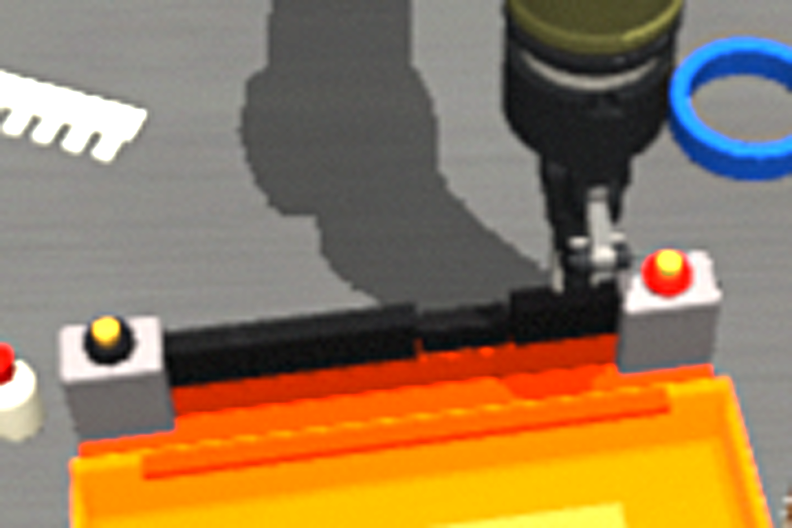

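The fingertip, near (585,285), is over the rail just left of the red housing. I'll lower it gently onto the top edge.

>>> carry_out:
  moves:
    - [[0.004,0,-0.012,0,0,0],[0.008,0.001,-0.024,0,0,0],[0.008,0.001,-0.03,0,0,0],[0.008,0.001,-0.034,0,0,0],[0.008,0.001,-0.038,0,0,0],[0.008,0.001,-0.038,0,0,0],[0.008,0.001,-0.038,0,0,0]]

```text
time: 4.5
ee_pos: [0.5462, 0.0917, 0.2585]
eef_rot: [[-0.098, 0.995, 0.001], [0.995, 0.098, -0.0], [-0.0, 0.001, -1.0]]
ft_force: [-1.5, -0.5, 7.9]
width: -0.003
```

```bash
python3 chk.py
```

```text
t 4.5 tip tank [0.0001 0.093  0.0855] F [-1.55 -0.49  7.87] T [-0.12  0.43 -0.05] toolz [ 6.e-04 -3.e-04 -1.e+00]
```

Contact is made at 7.9 N with the tip at z = 85.5 mm, which matches the rail's 85 mm. I'll slide towards the black terminal.

>>> carry_out:
  moves:
    - [[0.001,-0.012,0,0,0,0],[0.003,-0.025,0,0,0,0],[0.004,-0.038,0,0,0,0],[0.006,-0.05,0,0,0,0],[0.007,-0.063,0,0,0,0],[0.008,-0.075,0,0,0,0],[0.01,-0.088,0,0,0,0],[0.01,-0.088,0,0,0,0]]

```text
time: 5.3
ee_pos: [0.5494, 0.0707, 0.2585]
eef_rot: [[-0.098, 0.995, 0.003], [0.995, 0.098, 0.003], [0.002, 0.003, -1.0]]
ft_force: [0.9, 2.2, 5.7]
width: -0.002
```

```bash
python3 chk.py
```

```text
t 5.3 tip tank [0.0013 0.0723 0.0855] F [0.93 2.22 5.66] T [ 0.5   0.05 -0.04] toolz [ 0.0026  0.0026 -1.    ]
```

>>> carry_out:
  moves:
    - [[0.001,-0.012,0,0,0,0],[0.003,-0.025,0,0,0,0],[0.004,-0.038,0,0,0,0],[0.006,-0.05,0,0,0,0],[0.007,-0.063,0,0,0,0],[0.008,-0.075,0,0,0,0],[0.008,-0.075,0,0,0,0]]

```text
time: 6.0
ee_pos: [0.5509, 0.0504, 0.2578]
eef_rot: [[-0.097, 0.995, 0.0], [0.995, 0.097, -0.0], [-0.0, 0.0, -1.0]]
ft_force: [0.5, -0.1, 0.4]
width: 0.002
```

```bash
python3 chk.py
```

```text
t 6.0 tip tank [0.0001 0.0515 0.0848] F [ 0.5  -0.07  0.42] T [ 0.03  0.   -0.01] toolz [ 3.e-04 -5.e-04 -1.e+00]
```

Contact vanished at y = 51.5 mm (F≈0.4 N), so the tip is off the edge and into the notch, as measured. I'll go to the notch centre, then down to the tongue top, expected at z≈77 mm.

>>> carry_out:
  moves:
    - [[0.002,-0.016,0,0,0,0],[0.003,-0.03,0,0,0,0],[0.005,-0.046,0,0,0,0],[0.007,-0.062,0,0,0,0],[0.007,-0.062,0,0,0,0],[0.007,-0.062,-0.008,0,0,0],[0.007,-0.062,-0.016,0,0,0],[0.007,-0.062,-0.024,0,0,0],[0.007,-0.062,-0.024,0,0,0]]

```text
time: 6.9
ee_pos: [0.5524, 0.0355, 0.2513]
eef_rot: [[-0.098, 0.995, -0.001], [0.995, 0.098, -0.0], [0.0, -0.001, -1.0]]
ft_force: [-0.1, -0.3, -1.2]
width: 0.004
```

```bash
python3 chk.py notch
```

```text
t 6.9 tip tank [-0.0002  0.0366  0.0783] F [-0.07 -0.32 -1.23] T [-0.01  0.04 -0.03] toolz [-6.e-04 -0.e+00 -1.e+00]
```

View pics/notch.png

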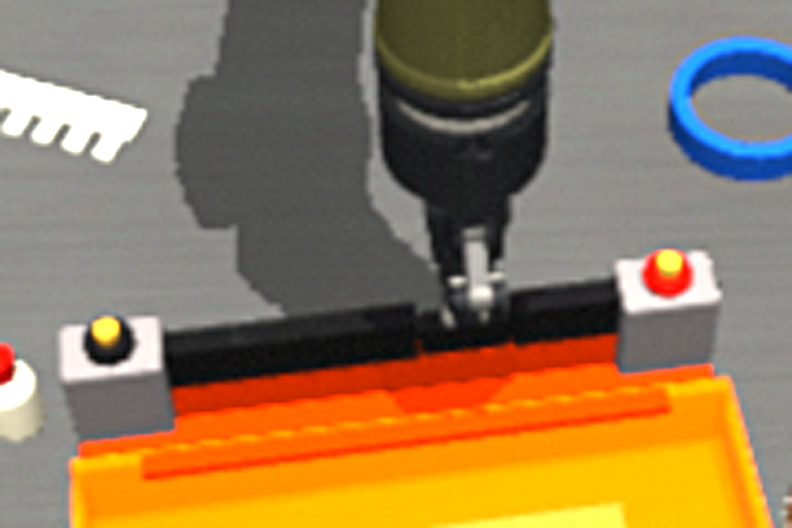

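The tip, near (465,320), is inside the notch and 7 mm below the edge. Next I'll press the tongue.

>>> carry_out:
  moves:
    - [[0,0,-0.006,0,0,0],[0,0,-0.012,0,0,0],[0,0,-0.018,0,0,0],[0,0,-0.024,0,0,0],[0,0,-0.03,0,0,0],[0,0,-0.036,0,0,0],[0,0,-0.036,0,0,0]]

```text
time: 7.7
ee_pos: [0.5526, 0.0355, 0.2434]
eef_rot: [[-0.098, 0.995, 0.001], [0.995, 0.098, -0.0], [-0.0, 0.001, -1.0]]
ft_force: [-1.5, -0.9, 6.0]
width: 0.0
```

```bash
python3 chk.py
```

```text
t 7.7 tip tank [0.0003 0.0365 0.0704] F [-1.53 -0.87  5.95] T [-0.04  0.32  0.02] toolz [ 9.e-04 -1.e-04 -1.e+00]
```

>>> carry_out:
  moves:
    - [[0,0,-0.004,0,0,0],[0,0,-0.008,0,0,0],[0,0,-0.012,0,0,0],[0,0,-0.015,0,0,0],[0,0,-0.018,0,0,0],[0,0,-0.018,0,0,0],[0,0,-0.018,0,0,0]]

```text
time: 8.4
ee_pos: [0.5526, 0.0356, 0.2404]
eef_rot: [[-0.098, 0.995, 0.002], [0.995, 0.098, -0.001], [-0.001, 0.002, -1.0]]
ft_force: [-4.0, -1.1, 19.9]
width: -0.0
```

```bash
python3 chk.py press
```

```text
t 8.4 tip tank [0.0004 0.0365 0.0674] F [-4.04 -1.15 19.87] T [-0.13  0.91 -0.04] toolz [ 1.8e-03 -6.0e-04 -1.0e+00]
```

View pics/press.png

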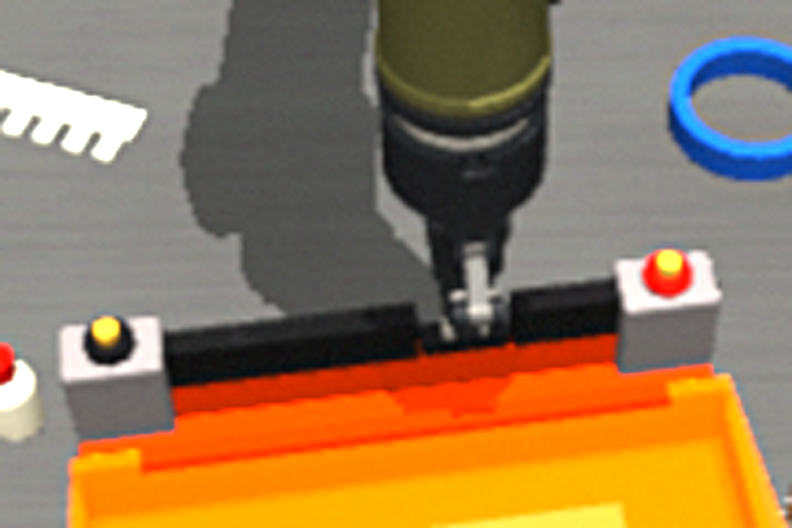

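The tip is at 67.4 mm with 20 N, so the tongue is at its stop, and the lid's edge has shifted. I'll withdraw straight up, then back towards the robot.

>>> carry_out:
  moves:
    - [[0,0,0.02,0,0,0],[0,0,0.06,0,0,0],[0,0,0.14,0,0,0],[0,0,0.26,0,0,0],[0,0,0.4,0,0,0],[-0.1,0,0.5,0,0,0],[-0.25,0,0.55,0,0,0],[-0.38,0,0.58,0,0,0],[-0.45,0,0.6,0,0,0],[-0.45,0,0.6,0,0,0],[-0.45,0,0.6,0,0,0]]

```text
time: 9.6
ee_pos: [0.4407, 0.0354, 0.3886]
eef_rot: [[-0.098, 0.995, 0.002], [0.995, 0.098, 0.0], [0.0, 0.002, -1.0]]
ft_force: [0.2, 0.1, 0.6]
width: -0.004
```

```bash
python3 chk.py away; python3 - <<'E'
from h import *
S,T=pickle.load(open('away.pkl','rb'));S0=pickle.load(open('scene0.pkl','rb'));T0=pickle.load(open('top0.pkl','rb'))
cv2.imwrite('pics/cmp.png',np.vstack([np.hstack([S0['img'][100:350,60:460],S['img'][100:350,60:460]]),np.hstack([T0['img'][70:320,90:490],T['img'][70:320,90:490]])]))
# knob (dark blob on lid) in both views, before/after
for nm,s,t in(('before',S0,T0),('after',S,T)):
    r=[]
    for c,(x0,y0,x1,y1) in((s,(230,262,310,315)),(t,(265,125,315,160))):
        m=cv2.inRange(cv2.cvtColor(c['img'][y0:y1,x0:x1],cv2.COLOR_BGR2GRAY),0,60)
        n,l,st,ce=cv2.connectedComponentsWithStats(m); i=1+np.argmax(st[1:,4]); r.append(ce[i]+[x0,y0])
    print(nm,r,tri(s,r[0],t,r[1]))
E
```

```text
t 9.6 tip tank [-0.1108  0.0488  0.2156] F [0.19 0.1  0.57] T [-0.   -0.03  0.03] toolz [ 1.8e-03  4.0e-04 -1.0e+00]
before [array([270.       , 295.9787234]), array([287.66666667, 145.        ])] (array([0.73070317, 0.01899634, 0.07297374]), [np.float64(0.1888355158469308), np.float64(0.08654613412362976)])
after [array([269.17592593, 285.02777778]), array([288.5, 144.5])] (array([0.72398484, 0.01748906, 0.10638999]), [np.float64(0.4544078915106943), np.float64(0.20726816863247616)])
```

View pics/cmp.png

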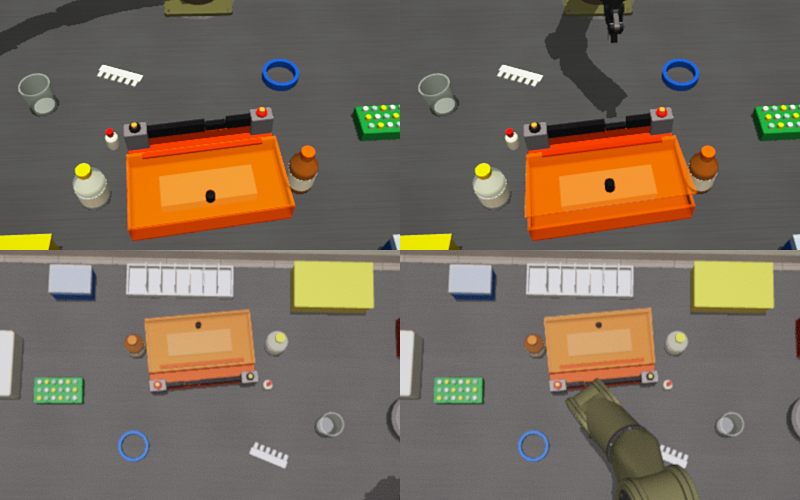

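View pics/away.png

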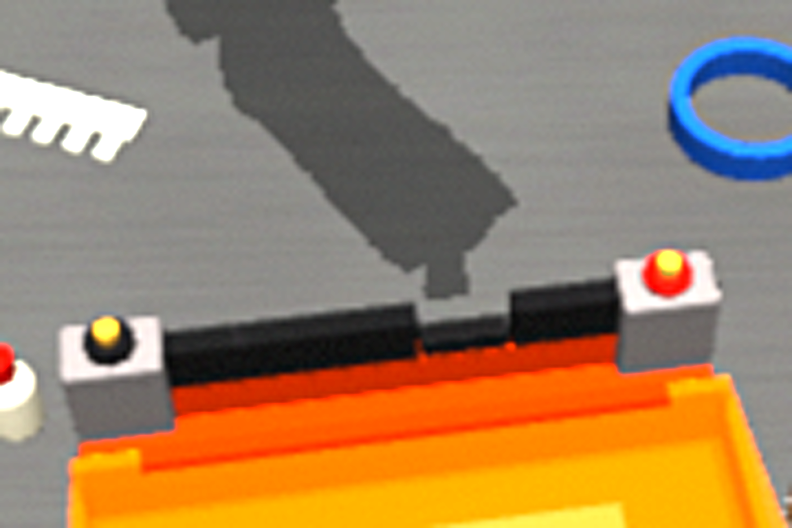

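The knob rose from z = 73 to 106 mm at about 128 mm from the hinge, which is about 0.26 rad of tilt. The tongue stays sunk at (465,330), and the bystanders are at the same pixels as before. I'll hand in.

```bash
python3 -c "
from station import *
print(hand_in()); print(get_state()['time'])"
```

```text
the job is handed in; nothing more can be done
None
the job is handed in; nothing more can be done
```

I pressed the tongue fully down, the lid tipped open and stayed open, and I handed the job in at about 9.7 s. No verdict was reported.

**What I did:**
- I located the tank from both cameras. The terminals came out 279.9 mm apart (280 expected) and about 102 mm high (104 expected), with a yaw of 0.11 rad.
- I set the closed fingertips on the rail 22 mm from the red housing, at about 8 N and a height of 85.5 mm.
- I slid them towards the black terminal. At 43 mm from the housing they were still touching at 5.7 N.
- Contact was gone by 63.5 mm from the housing. That agrees with the notch seen in the images, whose centre is about 79 mm from the housing.
- I pressed the tongue to its stop: the tip was at 67.4 mm (67 expected) with about 20 N. Then I lifted the hand up and back.

**Last checks:**
- **Lid:** its knob rose from 73 to 106 mm, a tilt of about 0.26 rad against the 0.25 expected.
- **Tongue:** it looks sunk in the notch in the last picture. I did not measure its depth after letting go.
- **Bystanders:** comparing the before and after pictures by eye, none had moved. The arm hid part of the comb in the top view, but the scene view shows it in place.
- **Robot:** the wrist force was back to about 0.6 N, so the hand was touching nothing.

**Disagreement:** my first triangulation of the rail corners gave wrong heights (73–98 mm instead of 85) because I had mixed front and back edges. I used the terminals and the 85 mm plane instead, and the contact height confirmed that.

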